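# Swap the failed fan in an open server and latch it in

## Task

One fan in the open server has failed: it is the one whose blue lever stands open. Lift it out and set it down in the grey returns tray, then fit the spare full-size fan from the blue mat in its bay, orange tab on the same side as on its neighbours, press it down until it is fully home on its connector, and only then swing the blue lever over it until it snaps fully down in its catch. Set both fans down rather than dropping them, and leave the other things on the mat where they are.

Things in the scene. Friction and masses are not known exactly. Their poses are not given: they have to be found in the camera images.
- server: Lidless 2U server, fixed, 430 mm wide (y), 480 mm deep (x from -230 to +250 mm), side walls 2 mm thick, 87 mm high. Origin: on the bench under the middle of the fan wall, which runs along its y. Drive cage at its -x end (to x = -105 mm, 84 mm high); heat sinks and power supplies from x = +82 mm, up to 80 mm high. In between, in front of and behind the fans, it is open for fingers.
- bay: The open bay, one of four 104 mm apart in the fan wall (which one varies). Origin: centre of its floor, 2 mm above the bench; x points from the drives to the rear, y along the wall, z up. Posts at |y| = 34.5 to 51.5 mm, 66 mm high. Guides leave 69 mm (y) by 47 mm (x) for the 66 by 44 mm fan, flared by 6 mm from 52 mm up to 66 mm. The other bays hold fans under closed levers, 83 mm high at most.
- bay_seat (a point): Where the middle of a fan's underside lies when it is fully home: 6 mm above the bay's floor, axes as the bay. A springy plug in the floor holds a fan that is only set in 7 mm higher; it yields to 4 to 7 N more than the fan's weight. After 7 mm the fan stops hard on ledges, its top 66 mm above the bay's floor, and stays down when let go. A proud fan meets the lever at 0.13 rad.
- lever (a joint): Blue lever of the open bay, rad: 0 = closed, level over the fan, its end under the catch; grows as it opens; 1.57 = upright. It starts at 1.75 to 2.1, leaning outwards past the +y post; stop at 2.25. Stiff hinge (0.06 N m): it stays where it is left. From 0.1 to 0.04 rad its end goes over a sprung roller, which takes 5 to 9 N down on the thumb pad; then it snaps to 0 and stays.
- lever_hinge (a point): Middle of the lever's hinge axis, which runs along the bay's x: 46 mm to the +y side of the bay's centre, 74 mm above its floor; axes as the bay. Closed, the lever runs 93 mm from here towards -y: bar 14 mm wide, 6 mm thick (3 mm either side of the axis plane), at its end a steel cross pin 26 mm long, 6 mm thick; a rubber pad under its middle.
- lever_pad (a point): Middle of the top of the lever's ribbed thumb pad (22 mm by 20 mm along the lever), 70 mm from the hinge axis, 7 mm above the axis plane; turns with the lever. Closed, it faces up, 81 mm above the bay's floor, 24 mm to the -y side of the bay's centre. The catch (brass roller, steel housing, 83 mm high) begins 45 mm to the -y side.
- fan_dead: The failed fan (amber lamp on top): dark grey block 44 mm (x) by 66 mm (y) by 60 mm high, 0.28 kg, upright in the open bay, 7 mm above its seat. Origin: centre of its underside; axes along the bay's. Its -x side is the air intake, with silver rings and an orange tab along that edge of the top. Graspable across its 44 mm from above, fingers in front of and behind it.
- dead_mid (a point): Middle of the failed fan, 30 mm above its underside when upright.
- fan_spare: The spare fan (lamp dark), the same block: 44 mm (x) by 66 mm (y) by 60 mm high, 0.24 to 0.32 kg, upright on the blue mat. Origin: centre of its underside. Its -x side is the intake with silver rings and orange tab; in the bay this side belongs at the bay's -x, towards the drives.
- spare_tab (a point): Middle of the spare's orange tab, on its top, 16.5 mm to its intake (-x) side.
- tray: Grey open returns tray, 220 mm (x) by 170 mm (y), 50 mm high, walls and floor 4 mm, fixed on the bench, empty, left or right of the server. Origin: centre of its underside, on the bench.
- mat: Blue bench mat, 300 mm (x) by 200 mm (y), 3 mm thick, fixed, on the other side of the server from the tray. Origin: centre of its underside. The spare stands on its -x half.
- heatsink: Loose heat sink on the mat, copper foot and aluminium fins, 55 by 55 by 32 mm: leave it. Origin: centre of its underside.
- small_fan: Small dark fan on the mat, 28 by 40 by 40 mm, no orange tab, wrong size: leave it. Origin: centre of its underside.
- screwdriver: Red screwdriver, 190 mm, lying along x near the mat's +y edge: leave it.
Things that resemble listed ones, but are neither listed nor needed, are in the scene too. What is shaped like the fan_spare but purple or turquoise is not meant. Leave any turquoise look-alike of the fan_dead alone.

How it is judged:
By the outcome, as a careful person would: the job done as asked, in the order asked, and still so for the second after the job is handed in, with the robot touching nothing.
It also fails if it takes over 72 s, if anything falls off the work surface, if the arm or the gripper's body presses on something with over 40 N, if the wrist force passes 120 N, or if a joint passes its speed limit or range.

## Robot

A 6-joint arm with a two-finger parallel gripper is mounted at the origin on the work surface. World frame = base frame: x ahead of the robot, y to its left, z up, the work surface at z = 0. Lengths are in mm, angles in rad, forces in N, time in s.
With the tool pointing down it reaches from about 350 to 775 mm from the base axis. Payload 7.3 kg.
Tool frame: the origin (TCP) lies midway between the tips of the shut fingers; the grasp point (between the pads) lies 19 mm behind it; z points along the fingers, y is the line along which they close (so a half turn about z gives the same grasp; the last joint's range is limited). The gripper opens to 92 mm and grips with 3 to 60 N. Pads are 19 mm wide; open, the fingers measure 130 mm over their backs; the gripper's body (75 mm by 190 mm) begins 47 mm behind the grasp point.
Start: joints at [-1.399, 0.342, 1.524, -0, 1.275, -0.146], TCP at [164.073, -498.723, 226.741] pointing down, gripper open.
Joint ranges: [-2.53, 2.53], [-0.77, 2.02], [0.04, 2.7], [-1, 4.14], [0.28, 2.66], [-3.11, 3.11]. Speed limits (rad/s): [2.57, 2.57, 3.14, 3.14, 3.14, 3.14].

## Interface

Orientations are given as [roll, pitch, yaw] about the fixed x, y, z axes, in that order (R = Rz(yaw) Ry(pitch) Rx(roll)).
In Python, from plant import bot gives the robot as it stands.
- The arm moves only by the tool servo_tool, never from a script. Its argument "deltas" is a list of rows, each a list of 2 entries, a list of its own where there are three numbers: the shift along the tool's x, y, z in m, then the turn, a rotation vector about the tool's x, y, z in degrees. A call has 1 to 20 rows; each row shifts and turns the commanded pose from where the row before left it, along the tool's axes as they then stand; what a row does not reach is not made up. A row lasts 1/8 s, in which the tool goes at most 62.5 mm and 10.7 degrees, less where a joint would pass 70% of its speed; a pose out of reach is approached as far as the arm can. A call with a gripper value outside its range is refused whole. "fingers" is the opening, from 0 (shut) to 1 (fully open), set as the call begins (left out, the last holds). The fingers move at their own pace and stop on an object; the grip force is fixed at half the most. Time passes only in rows, so rows that do not move let the fingers close. It gives the time, the measured TCP pose, the force, the opening and the grip force at its end, in the units of the state.
- bot.get_obs(): the state, without advancing time (a new reading comes with each control period).
- bot.capture(name): name is "scene" or "top"; returns the picture (400x640x3 uint8, red, green, blue); there is no depth.
- bot.camera_model(name): a dict with "mtx" (3x3 intrinsics, pixels), "xyz" and "rotation" of the camera in the world. Camera axes: x right, y down, z forward; pixel columns grow to the right and rows downward; lengths in mm; the calibration is good to about 2 mm. A picture is of the moment at which its call begins. camera_model takes no time and is no camera call.
- bot.close_job(): hands the job in; it is judged then, once.
The state is a dict: "time": time; "joint_positions": joint angles; "dq": joint speeds; "tau": joint torques, N m; "tool_pos": TCP position; "tcp_rot": TCP orientation; "contact_force": force on the tool from outside, world axes, zero at the start; "moment": the same for the moment, N m; "grip_width": finger opening in mm; "finger_force": force on a finger pad.
Only numpy, scipy, OpenCV 4.12 (cv2) and the standard library are available. Lean on these libraries where they do the work, as an engineer would, in place of code of your own. Each camera call takes 0.05 s, during which the arm holds its last target. There are 200 camera calls.

## Working session

There is one attempt and no reset: what is moved stays moved. The work goes in short steps, Python scripts to look and compute and a tool call to move; the robot and the scene stay as the last step left them, time stands still between calls to the robot, and variables do not carry over. Pictures are saved under pics/ and viewed, at most 10 in all, crops included, and the job is handed in when it is done.

Besides the shell and the picture viewer there is one more tool, called after "Call:" in YAML: its name, and indented under it one key for each argument. servo_tool: Moves the arm, as the interface text tells. Its arguments: {"type":"object","properties":{"deltas":{"type":"array"},"fingers":{"type":"number"}},"required":["deltas"]}

```bash
mkdir -p pics; python3 - <<'E'
from plant import bot
import cv2,numpy as np
for n in("scene","top"):
    im=bot.capture(n); cv2.imwrite(f"pics/{n}0.png",im[:,:,::-1])
    print(n,{k:np.round(v,3).tolist() for k,v in bot.camera_model(n).items()})
o=bot.get_obs(); print({k:np.round(v,3).tolist() for k,v in o.items()})
E
```

```text
scene {'mtx': [[483.061, 0.0, 312.308], [0.0, 483.061, 202.889], [0.0, 0.0, 1.0]], 'xyz': [1423.403, -146.244, 1292.296], 'rotation': [-2.484, -0.009, 1.381]}
top {'mtx': [[491.136, 0.0, 317.622], [0.0, 491.136, 202.147], [0.0, 0.0, 1.0]], 'xyz': [273.528, 20.067, 1573.313], 'rotation': [-2.979, 0.008, -1.578]}
{'time': 0.1, 'joint_positions': [-1.399, 0.343, 1.525, -0.0, 1.275, -0.146], 'dq': [0.001, -0.001, -0.003, 0.0, -0.002, 0.001], 'tau': [0.001, -43.201, -24.469, 0.072, 0.053, -0.0], 'tool_pos': [164.001, -498.357, 226.129], 'tcp_rot': [-3.14, -0.0, 0.318], 'contact_force': [0.393, 0.67, -0.579], 'moment': [-0.003, -0.01, 0.011], 'finger_force': 0.0, 'grip_width': 91.734}
```

View pics/scene0.png

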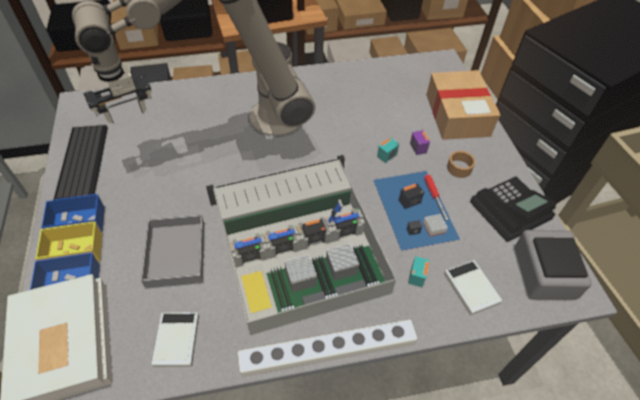

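View pics/top0.png

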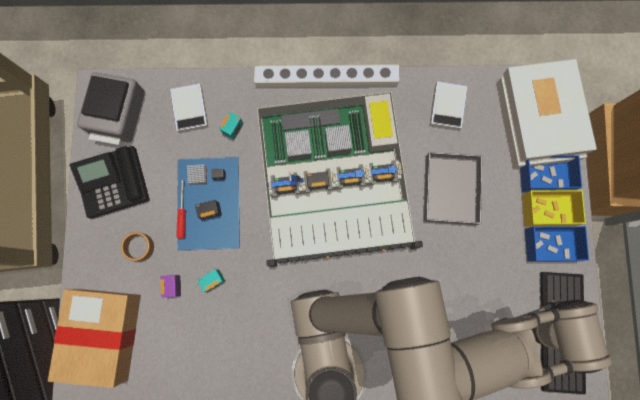

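```bash
cat > h.py <<'E'
import numpy as np,cv2
from scipy.spatial.transform import Rotation as R
from plant import bot
def cam(n):
    c=bot.camera_model(n); r=np.array(c["rotation"])
    M=r if r.shape==(3,3) else R.from_euler('xyz',r).as_matrix()
    return np.array(c["mtx"]),np.array(c["xyz"]),M
def ray(n,uv):
    K,t,M=cam(n); d=M@np.linalg.solve(K,[uv[0],uv[1],1]); return t,d/np.linalg.norm(d)
def plane(n,uv,z):
    t,d=ray(n,uv); return t+d*(z-t[2])/d[2]
def proj(n,p):
    K,t,M=cam(n); q=K@(M.T@(np.asarray(p,float)-t)); return q[:2]/q[2]
def tri(a,b):
    (t1,d1),(t2,d2)=ray("scene",a),ray("top",b)
    s=np.linalg.lstsq(np.c_[d1,-d2],t2-t1,rcond=None)[0]
    p,q=t1+s[0]*d1,t2+s[1]*d2; return (p+q)/2,np.linalg.norm(p-q)
E
python3 - <<'E'
from h import *
t=cv2.imread("pics/top0.png"); s=cv2.imread("pics/scene0.png")
a=cv2.resize(t[155:205,265:405],None,fx=5.7,fy=5.7,interpolation=cv2.INTER_CUBIC)
b=cv2.resize(t[155:255,170:250],(400,500)[0:2] and (224,280),interpolation=cv2.INTER_CUBIC)
c=cv2.resize(s[190:275,225:375],None,fx=3.3,fy=3.3,interpolation=cv2.INTER_CUBIC)
W=np.zeros((600,800,3),np.uint8)
W[:a.shape[0],:a.shape[1]]=a[:,:800]
W[300:300+c.shape[0],:c.shape[1]]=c; W[300:580,510:734]=b
cv2.imwrite("pics/c1.png",W)
E
```

```text
(no output)
```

View pics/c1.png

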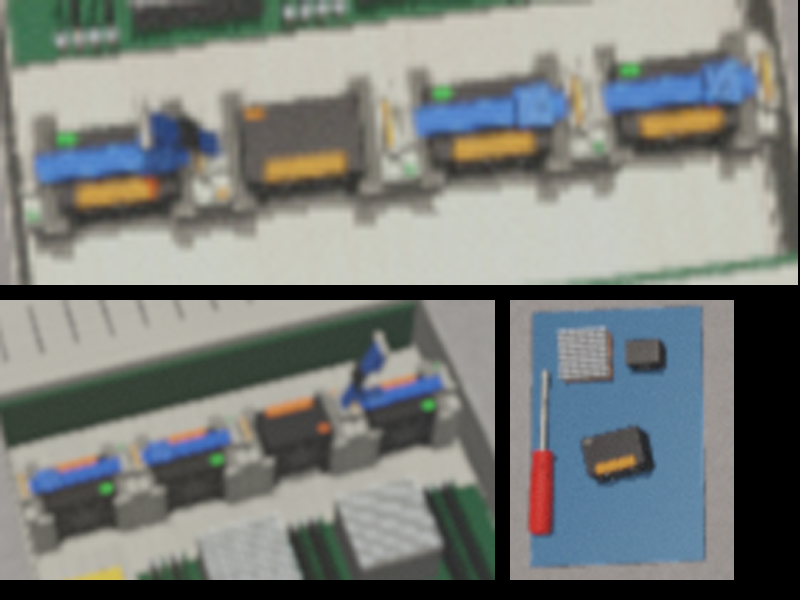

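The failed fan is the lever-less one with the amber lamp, at top px (318,180). The spare is the dark block with the orange tab on the mat, at top px (207,210). The look-alikes are turquoise at (230,125) and (211,280) and purple at (169,286). They stand off the mat and are the wrong colour, so I leave them.

```bash
cat > m.py <<'E'
from h import *
def blobs(im,lo,hi,amin,roi):
    h=cv2.cvtColor(im,cv2.COLOR_BGR2HSV); m=cv2.inRange(h,lo,hi)
    z=np.zeros_like(m); x0,y0,x1,y1=roi; z[y0:y1,x0:x1]=m[y0:y1,x0:x1]
    n,l,s,c=cv2.connectedComponentsWithStats(z)
    return [(c[i],s[i],l==i) for i in range(1,n) if s[i,4]>=amin]
E
python3 - <<'E'
from m import *
t=cv2.imread("pics/top0.png"); s=cv2.imread("pics/scene0.png")
O=((5,110,110),(25,255,255))
print("top tabs")
for c,st,_ in blobs(t,*O,8,(170,155,410,250)): print(c.round(2),st,plane("top",c,68).round(1),plane("top",c,75).round(1),plane("top",c,63).round(1))
print("scene tabs")
for c,st,_ in blobs(s,*O,6,(225,175,425,275)): print(c.round(2),st,plane("scene",c,68).round(1),plane("scene",c,75).round(1),plane("scene",c,63).round(1))
# mat, tray, spare
for c,st,m in blobs(t,(98,100,60),(115,255,255),2000,(170,150,250,260)):
    ct=max(cv2.findContours(m.astype(np.uint8),0,2)[0],key=cv2.contourArea); r=cv2.minAreaRect(ct); b=cv2.boxPoints(r)
    print("mat",[plane("top",p,3)[:2].round(1).tolist() for p in b])
sub=t[155:250,170:250]; h=cv2.cvtColor(sub,cv2.COLOR_BGR2HSV)
for c,st,m in blobs(t,(0,0,0),(179,140,95),50,(185,160,235,230)):
    print("dark",c.round(1),st)
for c,st,m in blobs(t,(0,0,0),(179,80,100),100,(415,140,490,235)):
    ct=max(cv2.findContours(m.astype(np.uint8),0,2)[0],key=cv2.contourArea); b=cv2.boxPoints(cv2.minAreaRect(ct))
    print("tray",c,st,[plane("top",p,50)[:2].round(1).tolist() for p in b])
for nm,im,roi in(("top",t,(270,155,410,200)),("scene",s,(225,190,375,265))):
    for c,st,m in blobs(im,(100,120,40),(125,255,255),8,roi): print("blue",nm,c.round(1),st)
E
```

```text
top tabs
[384.02 176.03] [377 174  15   5  60] [ 602.  -178.4   68. ] [ 600.5 -177.5   75. ] [ 603.1 -179.1   63. ]
[351.28 180.08] [344 178  15   5  61] [589.9 -75.8  68. ] [588.5 -75.3  75. ] [591.  -76.1  63. ]
[317.98 183.93] [311 182  15   5  59] [578.5  28.4  68. ] [577.1  28.4  75. ] [579.6  28.5  63. ]
[285.1  188.25] [278 186  15   6  61] [565.7 131.2  68. ] [564.3 130.7  75. ] [566.6 131.6  63. ]
[207.22 213.4 ] [200 210  15   7  60] [488.3 372.4  68. ] [487.3 370.8  75. ] [489.  373.6  63. ]
scene tabs
[409.59 187.37] [404 185  13   6  41] [492.1 370.7  68. ] [497.4 367.7  75. ] [488.3 372.8  63. ]
[312.22 222.35] [305 220  15   6  49] [572.1  28.9  68. ] [576.9  27.9  75. ] [568.6  29.6  63. ]
[322.5 228.2] [321 227   4   3  10] [599.5  55.8  68. ] [604.3  54.7  75. ] [596.2  56.6  63. ]
[256.23 273.05] [249 271  13   4  22] [ 718.1 -163.2   68. ] [ 722.1 -163.1   75. ] [ 715.2 -163.3   63. ]
mat [[682.8, 489.6], [681.0, 291.6], [382.0, 285.8], [383.4, 477.8]]
dark [219.5 176.7] [212 170  14  11  77]
dark [208.8 209.3] [196 200  26  21 299]
tray [468.64653244 176.13646532] [430 153  51  69 447] [[678.1, -327.1], [752.0, -435.1], [526.4, -572.1], [455.8, -465.7]]
tray [434.62376238 200.25412541] [423 154  54  72 303] [[601.1, -211.7], [676.5, -323.0], [450.2, -462.8], [378.2, -353.2]]
blue top [384.4 170.2] [371 166  26   9 128]
blue top [350.7 174.2] [338 170  26   9 116]
blue top [285.1 182.2] [272 176  26  11 127]
blue top [300.9 179.5] [300 178   3   4   8]
blue scene [337.  207.8] [335 204   5   8  28]
blue scene [343.7 218.1] [329 214  29   9 109]
blue scene [280.4 234.6] [269 230  25  10 106]
blue scene [246.8 243. ] [235 238  26  10 111]
```

```bash
python3 - <<'E'
from m import *
def ang(n,c,z,roi):
    im=cv2.imread(f"pics/{n}0.png").astype(float); x0,y0,x1,y1=roi
    w=np.clip(im[y0:y1,x0:x1,2]-im[y0:y1,x0:x1,0]-35,0,None)
    yy,xx=np.mgrid[y0:y1,x0:x1]; k=w>0
    P=np.array([plane(n,(a,b),z)[:2] for a,b in zip(xx[k],yy[k])]); v=w[k]
    m=np.average(P,axis=0,weights=v); C=np.cov(P.T,aweights=v); e,V=np.linalg.eigh(C); d=V[:,1]*np.sign(V[1,1])
    return m.round(1),round(np.degrees(np.arctan2(-d[0],d[1])),1),np.sqrt(e).round(1)
for a,z in(((374,172,394,181),68),((341,176,361,185),68),((308,180,328,188),75),((275,184,292,193),68),((197,208,218,219),63)): print(ang("top",0,z,a))
print(ang("scene",0,75,(303,217,321,227)),ang("scene",0,63,(401,182,419,193)))
# dark top outline of spare
t=cv2.imread("pics/top0.png"); h=cv2.cvtColor(t,cv2.COLOR_BGR2HSV)
m=((h[:,:,1]<110)|(h[:,:,0]<40)).astype(np.uint8); z=np.zeros_like(m); z[198:225,190:226]=m[198:225,190:226]
ct=max(cv2.findContours(z,0,2)[0],key=cv2.contourArea); print(cv2.minAreaRect(ct),[plane("top",p,63)[:2].round().tolist() for p in cv2.boxPoints(cv2.minAreaRect(ct))])
# tray outline: bright floor+dark wall vs bench, scan profiles
g=cv2.cvtColor(t,cv2.COLOR_BGR2GRAY)
print(g[188,418:490].tolist()); print(g[145:232,453].tolist())
print(g[165,418:490].tolist())
E
```

```text
(array([ 602.1, -178.6]), np.float64(6.7), array([ 3.4, 12.6]))
(array([589.9, -75.4]), np.float64(6.7), array([ 3.4, 12.4]))
(array([577.6,  28.2]), np.float64(7.1), array([ 3.4, 12.5]))
(array([565.6, 131.8]), np.float64(6.9), array([ 3.4, 12.1]))
(array([489., 374.]), np.float64(14.1), array([ 3.4, 12.6]))
(array([575.9,  27.6]), np.float64(7.1), array([ 3.6, 12.5])) (array([487.1, 373.4]), np.float64(14.6), array([ 3.5, 12.9]))
((210.0, 211.0), (26.0, 30.0), 90.0) [[538.0, 413.0], [537.0, 319.0], [455.0, 317.0], [456.0, 411.0]]
[152, 151, 151, 146, 145, 139, 101, 71, 67, 88, 155, 165, 164, 165, 163, 163, 163, 163, 162, 163, 161, 162, 162, 163, 162, 161, 160, 162, 162, 162, 162, 161, 161, 159, 160, 160, 160, 159, 160, 161, 159, 158, 159, 160, 158, 159, 159, 157, 159, 157, 159, 157, 157, 159, 159, 157, 149, 133, 90, 67, 63, 58, 75, 128, 150, 150, 151, 148, 151, 150, 151, 150]
[149, 149, 149, 149, 149, 152, 149, 146, 144, 141, 82, 68, 74, 93, 132, 156, 159, 158, 157, 158, 158, 159, 159, 159, 158, 159, 160, 157, 157, 159, 161, 159, 161, 160, 161, 160, 160, 160, 160, 160, 160, 160, 160, 160, 161, 160, 157, 160, 161, 161, 162, 161, 161, 163, 162, 160, 160, 162, 160, 160, 162, 161, 161, 160, 162, 161, 163, 162, 161, 162, 161, 164, 161, 162, 161, 160, 140, 79, 83, 101, 129, 149, 150, 150, 147, 151, 153]
[149, 150, 153, 151, 152, 152, 144, 97, 68, 67, 84, 138, 158, 161, 159, 160, 160, 160, 161, 162, 160, 160, 159, 160, 160, 157, 160, 159, 158, 157, 158, 160, 158, 158, 158, 158, 157, 158, 158, 160, 157, 158, 157, 158, 157, 157, 157, 157, 158, 159, 157, 155, 157, 156, 155, 154, 155, 146, 104, 70, 62, 59, 85, 154, 136, 145, 152, 150, 150, 146, 148, 151]
```

```bash
cat >> h.py <<'E'
def to(*ps):
    "deltas (mm) in the present tool axes to world points"
    o=bot.get_obs(); T=R.from_euler('xyz',o["tcp_rot"]); 
    print("yaw",np.degrees(o["tcp_rot"]).round(2),o["tool_pos"].round(1) if hasattr(o["tool_pos"],'round') else o["tool_pos"],"t",o["time"])
    for p in ps: print(T.inv().apply(np.array(p)-o["tool_pos"]).round(1).tolist())
E
python3 - <<'E'
from h import *
print(plane("top",(452.5,189),50))
for p in((424,188),(480,188),(453,155),(453,224)): print(plane("top",p,50).round(0))
c=np.array([593.8,29.8,2]); X=np.array([.9932,.1165,0]);Y=np.array([-.1165,.9932,0])
h=c+46*Y+[0,0,74]
for a in (1.75,1.9,2.1):
    d=-Y*np.cos(a)+np.array([0,0,np.sin(a)]); n=Y*np.sin(a)+np.array([0,0,np.cos(a)])
    print(a,[ (proj(k,h+93*d).round(1).tolist(),proj(k,h+70*d+7*n).round(1).tolist()) for k in("scene","top")])
E
```

```text
[ 562.30844237 -395.12503684   50.        ]
[ 566. -306.   50.]
[ 565. -482.   50.]
[ 673. -402.   50.]
[ 451. -391.   50.]
1.75 [([334.5, 203.5], [335.0, 208.2]), ([296.0, 174.7], [295.5, 176.5])]
1.9 [([338.8, 203.1], [338.1, 208.1]), ([291.5, 175.5], [292.3, 177.2])]
2.1 [([344.0, 203.4], [341.8, 208.6]), ([286.0, 176.8], [288.4, 178.2])]
```

Call:
servo_tool:
  deltas:
    - [[0, 0, 0], [0, 0, -9.8]]
    - [[0, 0, 0], [0, 0, -9.8]]
    - [[0, 0, 0], [0, 0, -9.8]]
    - [[0, 0, 0], [0, 0, -9.8]]
    - [[0, 0, 0], [0, 0, -9.8]]
    - [[0, 0, 0], [0, 0, -9.8]]
    - [[0, 0, 0], [0, 0, -9.8]]
    - [[0, 0, 0], [0, 0, -9.8]]
    - [[0, 0, 0], [0, 0, 0]]
  fingers: 1

```text
time: 1.23
tool_pos: [164.1, -498.5, 226.4]
tcp_rot: [3.142, -0.001, 1.685]
contact_force: [0.3, 0.2, -0.1]
grip_width: 91.9
finger_force: 0.0
```

```bash
python3 - <<'E'
from h import *
to((593.5,29.5,226),(593.5,29.5,36))
E
```

```text
yaw [ 1.800e+02 -4.000e-02  9.652e+01] [ 164.1 -498.5  226.4] t 1.225
[475.8, 486.6, 0.7]
[475.7, 486.6, 190.7]
```

Call:
servo_tool:
  deltas:
    - [[0.0366, 0.0374, 0], [0, 0, 0]]
    - [[0.0366, 0.0374, 0], [0, 0, 0]]
    - [[0.0366, 0.0374, 0], [0, 0, 0]]
    - [[0.0366, 0.0374, 0], [0, 0, 0]]
    - [[0.0366, 0.0374, 0], [0, 0, 0]]
    - [[0.0366, 0.0374, 0], [0, 0, 0]]
    - [[0.0366, 0.0374, 0], [0, 0, 0]]
    - [[0.0366, 0.0374, 0], [0, 0, 0]]
    - [[0.0366, 0.0374, 0], [0, 0, 0]]
    - [[0.0366, 0.0374, 0], [0, 0, 0]]
    - [[0.0366, 0.0374, 0], [0, 0, 0]]
    - [[0.0366, 0.0374, 0], [0, 0, 0]]
    - [[0.0366, 0.0374, 0], [0, 0, 0]]
    - [[0, 0, 0], [0, 0, 0]]
    - [[0, 0, 0], [0, 0, 0]]

```text
time: 3.1
tool_pos: [591.8, 29.8, 226.1]
tcp_rot: [-3.14, 0.0, 1.684]
contact_force: [0.2, -0.3, -0.2]
grip_width: 91.8
finger_force: 0.0
```

```bash
python3 - <<'E'
from h import *
to((593.5,29.5,226),(593.5,29.5,36))
E
```

```text
yaw [-1.7992e+02  1.0000e-02  9.6510e+01] [591.8  29.8 226.1] t 3.1
[-0.5, 1.6, 0.1]
[-0.4, 1.9, 190.1]
```

Call:
servo_tool:
  deltas:
    - [[0, 0.0018, 0.03], [0, 0, -0.2]]
    - [[0, 0, 0.03], [0, 0, 0]]
    - [[0, 0, 0.03], [0, 0, 0]]
    - [[0, 0, 0.025], [0, 0, 0]]
    - [[0, 0, 0.025], [0, 0, 0]]
    - [[0, 0, 0.02], [0, 0, 0]]
    - [[0, 0, 0.015], [0, 0, 0]]
    - [[0, 0, 0.015], [0, 0, 0]]
    - [[0, 0, 0], [0, 0, 0]]

```text
time: 4.22
tool_pos: [593.3, 29.8, 35.8]
tcp_rot: [-3.14, -0.0, 1.689]
contact_force: [-0.0, 0.7, 0.1]
grip_width: 91.6
finger_force: 0.0
```

Call:
servo_tool:
  deltas:
    - [[0, 0, 0], [0, 0, 0]]
    - [[0, 0, 0], [0, 0, 0]]
    - [[0, 0, 0], [0, 0, 0]]
    - [[0, 0, 0], [0, 0, 0]]
    - [[0, 0, 0], [0, 0, 0]]
    - [[0, 0, 0], [0, 0, 0]]
    - [[0, 0, 0], [0, 0, 0]]
  fingers: 0

```text
time: 5.1
tool_pos: [593.9, 30.0, 36.7]
tcp_rot: [-3.141, 0.0, 1.69]
contact_force: [-1.5, 0.2, 2.3]
grip_width: 43.8
finger_force: 30.0
```

Call:
servo_tool:
  deltas:
    - [[0, 0, -0.008], [0, 0, 0]]
    - [[0, 0, -0.015], [0, 0, 0]]
    - [[0, 0, -0.02], [0, 0, 0]]
    - [[0, 0, -0.03], [0, 0, 0]]
    - [[0, 0, -0.03], [0, 0, 0]]
    - [[0, 0, -0.03], [0, 0, 0]]
    - [[0, 0, -0.025], [0, 0, 0]]
    - [[0, 0, 0], [0, 0, 0]]
    - [[0, 0, 0], [0, 0, 0]]

```text
time: 6.22
tool_pos: [593.5, 30.1, 194.0]
tcp_rot: [-3.14, -0.0, 1.69]
contact_force: [-0.6, -0.2, -3.4]
grip_width: 44.0
finger_force: 30.0
```

```bash
python3 - <<'E'
from h import *
to((564,-394,195),(564,-394,40))
E
```

```text
yaw [-1.7993e+02 -1.0000e-02  9.6810e+01] [593.5  30.1 194. ] t 6.225
[-417.6, -79.6, -1.0]
[-417.7, -79.4, 154.0]
```

Call:
servo_tool:
  deltas:
    - [[-0.03, -0.006, 0], [0, 0, 0]]
    - [[-0.043, -0.0082, 0], [0, 0, 0]]
    - [[-0.043, -0.0082, 0], [0, 0, 0]]
    - [[-0.043, -0.0082, 0], [0, 0, 0]]
    - [[-0.043, -0.0082, 0], [0, 0, 0]]
    - [[-0.043, -0.0082, 0], [0, 0, 0]]
    - [[-0.043, -0.0082, 0], [0, 0, 0]]
    - [[-0.043, -0.0082, 0], [0, 0, 0]]
    - [[-0.043, -0.0082, 0], [0, 0, 0]]
    - [[-0.03, -0.006, 0], [0, 0, 0]]
    - [[-0.014, -0.002, 0], [0, 0, 0]]
    - [[0, 0, 0.03], [0, 0, 0]]
    - [[0, 0, 0.04], [0, 0, 0]]
    - [[0, 0, 0.04], [0, 0, 0]]
    - [[0, 0, 0.03], [0, 0, 0]]
    - [[0, 0, 0.015], [0, 0, 0]]
    - [[0, 0, 0], [0, 0, 0]]
    - [[0, 0, 0], [0, 0, 0]]

```text
time: 8.48
tool_pos: [565.4, -394.8, 41.2]
tcp_rot: [3.14, 0.002, 1.69]
contact_force: [0.1, -0.2, -2.6]
grip_width: 43.8
finger_force: 30.0
```

Call:
servo_tool:
  deltas:
    - [[0, 0, 0.006], [0, 0, 0]]
    - [[0, 0, 0.005], [0, 0, 0]]
    - [[0, 0, 0.003], [0, 0, 0]]
    - [[0, 0, 0.001], [0, 0, 0]]
    - [[0, 0, 0], [0, 0, 0]]
    - [[0, 0, 0], [0, 0, 0]]

```text
time: 9.22
tool_pos: [564.4, -394.4, 25.7]
tcp_rot: [-3.141, 0.0, 1.69]
contact_force: [-3.6, 2.8, 5.1]
grip_width: 43.6
finger_force: 30.0
```

Contact is on, so I release, rise and travel over to the spare.

Call:
servo_tool:
  deltas:
    - [[0, 0, 0], [0, 0, 0]]
    - [[0, 0, 0], [0, 0, 0]]
    - [[0, 0, 0], [0, 0, 0]]
    - [[0, 0, 0], [0, 0, 0]]
    - [[0, 0, 0], [0, 0, 0]]
    - [[0, 0, 0], [0, 0, 0]]
    - [[0, 0, -0.01], [0, 0, 0]]
    - [[0, 0, -0.03], [0, 0, 0]]
    - [[0, 0, -0.04], [0, 0, 0]]
    - [[0, 0, -0.04], [0, 0, 0]]
    - [[0, 0, -0.04], [0, 0, 0]]
    - [[0, 0, -0.04], [0, 0, 0]]
    - [[0, 0, 0], [0, 0, 0]]
    - [[0, 0, 0], [0, 0, 0]]
  fingers: 1

```text
time: 10.98
tool_pos: [564.3, -394.2, 224.6]
tcp_rot: [-3.141, -0.0, 1.69]
contact_force: [-0.3, -1.2, -1.0]
grip_width: 91.9
finger_force: 0.0
```

```bash
python3 - <<'E'
from h import *
im=bot.capture("top"); cv2.imwrite("pics/top1.png",im[:,:,::-1])
cv2.imwrite("pics/c2.png",cv2.resize(im[140:240,260:490,::-1],None,fx=3.4,fy=3.4))
to((504.5,377.7,226))
E
```

```text
yaw [-1.7992e+02 -9.0000e-02  9.6810e+01] [ 564.1 -394.   223.7] t 11.025
[773.3, 32.3, -1.2]
```

View pics/c2.png

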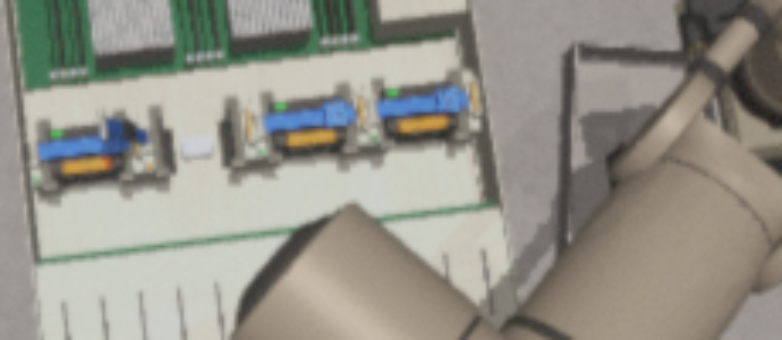

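Call:
servo_tool:
  deltas:
    - [[0.03, 0.0015, 0], [0, 0, 0]]
    - [[0.05, 0.002, 0], [0, 0, 0]]
    - [[0.05, 0.002, 0], [0, 0, 0]]
    - [[0.05, 0.002, 0], [0, 0, 0]]
    - [[0.05, 0.002, 0], [0, 0, 0]]
    - [[0.05, 0.002, 0], [0, 0, 0]]
    - [[0.05, 0.002, 0], [0, 0, 0]]
    - [[0.05, 0.002, 0], [0, 0, 0]]
    - [[0.05, 0.002, 0], [0, 0, 0]]
    - [[0.05, 0.002, 0], [0, 0, 0]]
    - [[0.05, 0.002, 0], [0, 0, 0]]
    - [[0.05, 0.002, 0], [0, 0, 0]]
    - [[0.05, 0.002, 0], [0, 0, 0]]
    - [[0.05, 0.002, 0], [0, 0, 0]]
    - [[0.05, 0.0025, 0], [0, 0, 0]]
    - [[0.043, 0.0023, 0], [0, 0, 0]]
    - [[0, 0, 0], [0, 0, -7.5]]
    - [[0, 0, 0], [0, 0, 0]]
    - [[0, 0, 0], [0, 0, 0]]

```text
time: 13.4
tool_pos: [504.9, 376.3, 224.0]
tcp_rot: [-3.14, 0.001, 1.817]
contact_force: [-0.3, -0.4, -0.5]
grip_width: 92.0
finger_force: 0.0
```

```bash
python3 - <<'E'
from h import *
im=bot.capture("top"); cv2.imwrite("pics/top2.png",im[:,:,::-1])
cv2.imwrite("pics/c3.png",np.hstack([cv2.resize(im[140:240,410:500,::-1],None,fx=4,fy=4),cv2.resize(im[140:240,260:360,::-1],None,fx=4,fy=4)]))
to((504.5,377.7,26))
print(plane("top",(318.2,183.2),8))
E
```

```text
yaw [-1.7995e+02  2.0000e-02  1.0415e+02] [505.1 376.3 224.3] t 13.45
[1.6, -0.1, 198.3]
[593.11533227  28.04316672   8.        ]
```

View pics/c3.png

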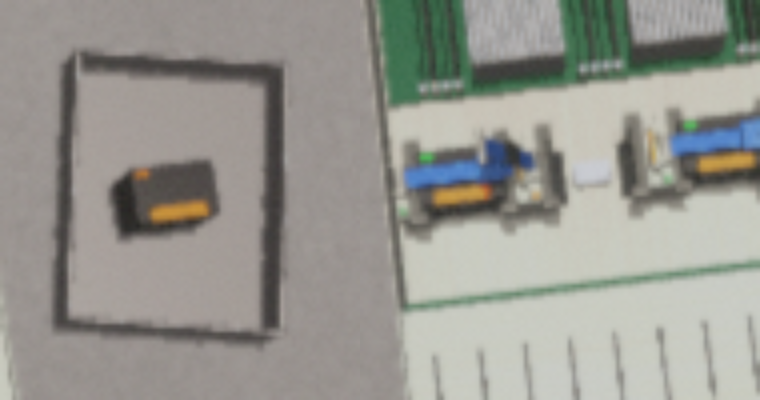

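Call:
servo_tool:
  deltas:
    - [[0.0016, 0, 0.03], [0, 0, 0]]
    - [[0, 0, 0.04], [0, 0, 0]]
    - [[0, 0, 0.04], [0, 0, 0]]
    - [[0, 0, 0.035], [0, 0, 0]]
    - [[0, 0, 0.03], [0, 0, 0]]
    - [[0, 0, 0.015], [0, 0, 0]]
    - [[0, 0, 0.008], [0, 0, 0]]
    - [[0, 0, 0], [0, 0, 0]]
    - [[0, 0, 0], [0, 0, 0]]

```text
time: 14.58
tool_pos: [505.3, 378.9, 27.9]
tcp_rot: [3.14, -0.0, 1.82]
contact_force: [-0.1, -0.2, 0.2]
grip_width: 91.0
finger_force: 0.0
```

Call:
servo_tool:
  deltas:
    - [[0, 0, 0], [0, 0, 0]]
    - [[0, 0, 0], [0, 0, 0]]
    - [[0, 0, 0], [0, 0, 0]]
    - [[0, 0, 0], [0, 0, 0]]
    - [[0, 0, 0], [0, 0, 0]]
    - [[0, 0, 0], [0, 0, 0]]
    - [[0, 0, 0], [0, 0, 0]]
  fingers: 0

```text
time: 15.45
tool_pos: [504.5, 378.4, 26.6]
tcp_rot: [-3.141, 0.0, 1.82]
contact_force: [-1.1, -0.2, 0.5]
grip_width: 43.7
finger_force: 30.0
```

Call:
servo_tool:
  deltas:
    - [[0, 0, -0.01], [0, 0, 0]]
    - [[0, 0, -0.03], [0, 0, 0]]
    - [[0, 0, -0.04], [0, 0, 0]]
    - [[0, 0, -0.04], [0, 0, 0]]
    - [[0, 0, -0.04], [0, 0, 0]]
    - [[0, 0, -0.04], [0, 0, 3.7]]
    - [[0, 0, 0], [0, 0, 3.8]]
    - [[0, 0, 0], [0, 0, 0]]
    - [[0, 0, 0], [0, 0, 0]]

```text
time: 16.58
tool_pos: [504.3, 378.3, 226.0]
tcp_rot: [-3.14, 0.001, 1.691]
contact_force: [0.4, -0.2, -2.8]
grip_width: 44.0
finger_force: 30.0
```

```bash
python3 - <<'E'
from m import *
to((593.8,30,226))
o=bot.get_obs(); z=o["tool_pos"][2]+60-23.6
for n in("top","scene"):
    im=bot.capture(n)[:,:,::-1]; cv2.imwrite(f"pics/{n}3.png",im)
    u,v=proj(n,[o["tool_pos"][0]-16.5,o["tool_pos"][1],z]).astype(int); print(n,u,v)
    for c,s,m in blobs(np.ascontiguousarray(im),(5,110,110),(25,255,255),5,(u-30,v-30,u+30,v+30)): print(c,s,plane(n,c,z).round(1))
E
```

```text
yaw [-1.7992e+02  4.0000e-02  9.6880e+01] [504.3 378.3 226. ] t 16.575
[-356.5, 47.2, 0.2]
top 188 203
scene 422 144
[449.17857143 119.25      ] [447 114   5  11  28] [398.2 495.9 262.4]
[448.35714286 128.85714286] [446 126   6   6  14] [438.6 478.  262.4]
[448.41666667 135.08333333] [446 133   6   5  12] [464.3 468.4 262.4]
[439.28571429 140.92857143] [437 138   5   7  14] [483.  432.5 262.4]
[416.9375 145.125 ] [415 144   5   4  16] [487.7 360.7 262.4]
[450.625 161.625] [450 160   2   5   8] [569.  435.6 262.4]
```

Call:
servo_tool:
  deltas:
    - [[-0.0265, 0.0032, 0], [0, 0, 0]]
    - [[-0.045, 0.006, 0], [0, 0, 0]]
    - [[-0.045, 0.006, 0], [0, 0, 0]]
    - [[-0.045, 0.006, 0], [0, 0, 0]]
    - [[-0.045, 0.006, 0], [0, 0, 0]]
    - [[-0.045, 0.006, 0], [0, 0, 0]]
    - [[-0.045, 0.006, 0], [0, 0, 0]]
    - [[-0.04, 0.005, 0], [0, 0, 0]]
    - [[-0.02, 0.003, 0], [0, 0, 0]]
    - [[0, 0, 0], [0, 0, 0]]
    - [[0, 0, 0], [0, 0, 0]]

```text
time: 18.05
tool_pos: [593.5, 31.3, 226.6]
tcp_rot: [-3.141, -0.001, 1.691]
contact_force: [-0.5, 0.7, -2.5]
grip_width: 43.5
finger_force: 30.0
```

```bash
python3 - <<'E'
from h import *
to((593.8,30,226))
E
```

```text
yaw [-1.7998e+02 -4.0000e-02  9.6860e+01] [593.5  31.3 226.6] t 18.05
[-1.3, 0.2, 0.6]
```

Call:
servo_tool:
  deltas:
    - [[-0.001, 0, 0.02], [0, 0, 0.2]]
    - [[0, 0, 0.03], [0, 0, 0]]
    - [[0, 0, 0.03], [0, 0, 0]]
    - [[0, 0, 0.025], [0, 0, 0]]
    - [[0, 0, 0.015], [0, 0, 0]]
    - [[0, 0, 0.005], [0, 0, 0]]
    - [[0, 0, 0.005], [0, 0, 0]]
    - [[0, 0, 0.005], [0, 0, 0]]
    - [[0, 0, 0.005], [0, 0, 0]]
    - [[0, 0, 0.005], [0, 0, 0]]
    - [[0, 0, 0.005], [0, 0, 0]]
    - [[0, 0, 0], [0, 0, 0]]

```text
time: 19.55
tool_pos: [593.6, 29.2, 76.2]
tcp_rot: [-3.141, -0.0, 1.686]
contact_force: [-0.7, 1.1, -3.1]
grip_width: 43.9
finger_force: 30.0
```

Call:
servo_tool:
  deltas:
    - [[0, 0, 0.004], [0, 0, 0]]
    - [[0, 0, 0.004], [0, 0, 0]]
    - [[0, 0, 0.005], [0, 0, 0]]
    - [[0, 0, 0.005], [0, 0, 0]]
    - [[0, 0, 0.005], [0, 0, 0]]
    - [[0, 0, 0.005], [0, 0, 0]]
    - [[0, 0, 0.004], [0, 0, 0]]
    - [[0, 0, 0.002], [0, 0, 0]]
    - [[0, 0, 0], [0, 0, 0]]

```text
time: 20.68
tool_pos: [593.7, 29.2, 42.3]
tcp_rot: [-3.141, -0.0, 1.686]
contact_force: [0.3, 3.1, -4.7]
grip_width: 43.5
finger_force: 30.0
```

Inside the guides. Next I press 10 mm, in small steps.

Call:
servo_tool:
  deltas:
    - [[0, 0, 0.003], [0, 0, 0]]
    - [[0, 0, 0.002], [0, 0, 0]]
    - [[0, 0, 0.002], [0, 0, 0]]
    - [[0, 0, 0.002], [0, 0, 0]]
    - [[0, 0, 0.001], [0, 0, 0]]
    - [[0, 0, 0], [0, 0, 0]]

```text
time: 21.42
tool_pos: [594.0, 29.3, 33.7]
tcp_rot: [3.141, 0.0, 1.686]
contact_force: [-2.5, 5.1, 5.9]
grip_width: 44.3
finger_force: 30.0
```

Call:
servo_tool:
  deltas:
    - [[0, 0, 0.001], [0, 0, 0]]
    - [[0, 0, 0.001], [0, 0, 0]]
    - [[0, 0, 0.001], [0, 0, 0]]
    - [[0, 0, 0], [0, 0, 0]]
    - [[0, 0, 0], [0, 0, 0]]

```text
time: 22.05
tool_pos: [594.1, 29.3, 31.6]
tcp_rot: [3.141, 0.0, 1.686]
contact_force: [-4.7, 4.9, 13.1]
grip_width: 43.6
finger_force: 30.0
```

Call:
servo_tool:
  deltas:
    - [[0, 0, 0.001], [0, 0, 0]]
    - [[0, 0, 0.001], [0, 0, 0]]
    - [[0, 0, 0], [0, 0, 0]]
    - [[0, 0, 0], [0, 0, 0]]

```text
time: 22.55
tool_pos: [594.1, 29.2, 31.5]
tcp_rot: [3.14, 0.001, 1.686]
contact_force: [-10.2, 4.7, 27.5]
grip_width: 44.2
finger_force: 30.0
```

Call:
servo_tool:
  deltas:
    - [[0, 0, -0.002], [0, 0, 0]]
    - [[0, 0, 0], [0, 0, 0]]

```text
time: 22.8
tool_pos: [594.0, 29.3, 31.6]
tcp_rot: [3.141, 0.0, 1.686]
contact_force: [-5.6, 4.2, 11.6]
grip_width: 43.8
finger_force: 30.0
```

Call:
servo_tool:
  deltas:
    - [[0, 0, 0], [0, 0, 0]]
    - [[0, 0, 0], [0, 0, 0]]
    - [[0, 0, 0], [0, 0, 0]]
    - [[0, 0, 0], [0, 0, 0]]
    - [[0, 0, 0], [0, 0, 0]]
    - [[0, 0, 0], [0, 0, 0]]
    - [[0, 0, -0.01], [0, 0, 0]]
    - [[0, 0, -0.02], [0, 0, 0]]
    - [[0, 0, -0.04], [0, 0, 0]]
    - [[0, 0, -0.04], [0, 0, 0]]
    - [[0, 0, -0.04], [0, 0, 0]]
    - [[0, 0, -0.03], [0, 0, 0]]
    - [[0, 0, 0], [0, 0, 0]]
  fingers: 1

```text
time: 24.42
tool_pos: [595.2, 29.1, 213.1]
tcp_rot: [3.135, 0.001, 1.686]
contact_force: [-0.4, 0.2, -0.0]
grip_width: 91.4
finger_force: 0.0
```

Call:
servo_tool:
  deltas:
    - [[0.02, 0, 0], [0, 0, 0]]
    - [[0.035, 0, 0], [0, 0, 0]]
    - [[0.035, 0, 0], [0, 0, 0]]
    - [[0.016, 0, 0], [0, 0, 0]]
    - [[0, 0, 0], [0, 0, 0]]
    - [[0, 0, 0], [0, 0, 0]]
  fingers: 0

```text
time: 25.18
tool_pos: [581.7, 133.7, 209.3]
tcp_rot: [-3.141, 0.001, 1.686]
contact_force: [-0.1, -0.2, -0.4]
grip_width: 36.4
finger_force: 0.0
```

```bash
python3 - <<'E'
from m import *
to((594+105*-.1165,29.6+105*.9932,150)); print(bot.get_obs()["grip_width"])
for n in("top","scene"):
    im=np.ascontiguousarray(bot.capture(n)[:,:,::-1]); cv2.imwrite(f"pics/{n}4.png",im)
    for c,s,m in blobs(im,(5,110,110),(25,255,255),8,(270,165,400,260)): print(n,c.round(1),s,plane(n,c,68).round(1),plane(n,c,75).round(1))
s=cv2.imread("pics/scene4.png"); cv2.imwrite("pics/c4.png",cv2.resize(s[170:270,240:400],None,fx=5,fy=5,interpolation=cv2.INTER_CUBIC))
E
```

```text
yaw [-1.7996e+02  3.0000e-02  9.6590e+01] [581.7 133.7 209.3] t 25.175
[0.2, 0.2, 59.3]
36.36433682923429
top [384. 176.] [377 174  15   5  60] [ 602.  -178.4   68. ] [ 600.5 -177.5   75. ]
top [351.2 180.1] [344 178  15   5  62] [589.9 -75.4  68. ] [588.5 -75.   75. ]
top [318.5 183.9] [312 182  14   5  56] [578.5  26.8  68. ] [577.1  26.8  75. ]
scene [345.4 213.9] [342 213   8   3  10] [559.2 137.8  68. ] [564.1 136.1  75. ]
scene [311.8 224.2] [305 222  15   6  49] [578.7  26.3  68. ] [583.5  25.3  75. ]
```

View pics/c4.png

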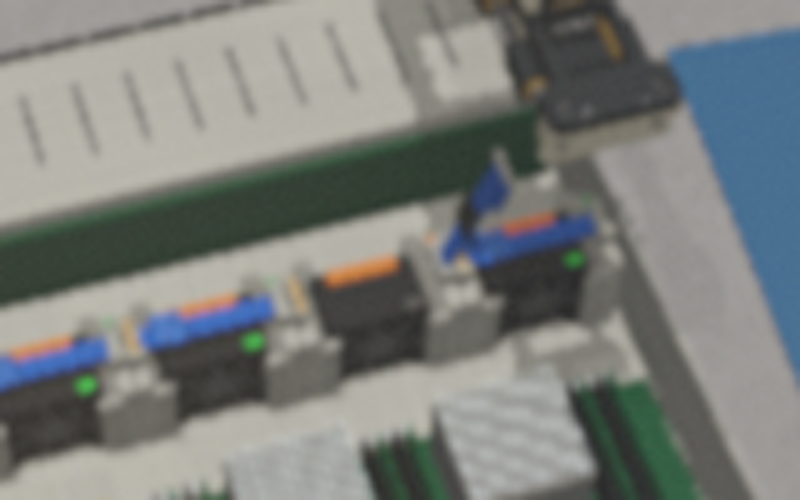

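The picture shows the spare seated, with its top at 68 mm in both views and its tab towards the drives. The lever stands open at crop (485,190). Next I bring the shut fingers down on the lever's outer side.

Call:
servo_tool:
  deltas:
    - [[0, 0, 0], [0, 0, 0]]
    - [[0, 0, 0.02], [0, 0, 0]]
    - [[0, 0, 0.025], [0, 0, 0]]
    - [[0, 0, 0.014], [0, 0, 0]]
    - [[0, 0, 0], [0, 0, 0]]
    - [[0, 0, 0], [0, 0, 0]]

```text
time: 26.02
tool_pos: [582.3, 134.4, 151.6]
tcp_rot: [3.14, 0.0, 1.686]
contact_force: [-0.5, -0.3, 0.5]
grip_width: 0.2
finger_force: 0.0
```

Call:
servo_tool:
  deltas:
    - [[-0.01, 0, 0], [0, 0, 0]]
    - [[-0.01, 0, 0], [0, 0, 0]]
    - [[-0.008, 0, 0], [0, 0, 0]]
    - [[-0.007, 0, 0], [0, 0, 0]]
    - [[-0.0075, 0, 0], [0, 0, 0]]
    - [[-0.0065, 0, 0], [0, 0, 0]]
    - [[-0.0065, 0, 0], [0, 0, 0]]
    - [[0, 0, 0], [0, 0, 0]]

```text
time: 27.02
tool_pos: [588.0, 78.6, 150.5]
tcp_rot: [-3.141, 0.0, 1.685]
contact_force: [-0.6, -0.5, 0.6]
grip_width: 0.3
finger_force: 0.0
```

```bash
python3 - <<'E'
from h import *
o=bot.get_obs(); p=np.array(o["tool_pos"])-[594,29.5,0]
print(p@[.9932,.1165,0],p@[-.1165,.9932,0],p[2],o["contact_force"],o["grip_width"])
E
```

```text
-0.21734775220192581 49.50678512498282 150.47600754313564 [-0.63103372 -0.52314755  0.61850715] 0.2543666085668678
```

Call:
servo_tool:
  deltas:
    - [[-0.0075, 0, 0.0003], [0, 0, 0]]
    - [[-0.0075, 0, 0.001], [0, 0, 0]]
    - [[-0.0071, 0, 0.0025], [0, 0, 0]]
    - [[-0.007, 0, 0.0031], [0, 0, 0]]
    - [[-0.0065, 0, 0.0039], [0, 0, 0]]
    - [[-0.0064, 0, 0.0044], [0, 0, 0]]
    - [[-0.0055, 0, 0.0052], [0, 0, 0]]
    - [[-0.0052, 0, 0.0055], [0, 0, 0]]
    - [[-0.0045, 0, 0.0062], [0, 0, 0]]
    - [[-0.0041, 0, 0.0065], [0, 0, 0]]
    - [[-0.0032, 0, 0.0069], [0, 0, 0]]
    - [[-0.0026, 0, 0.0071], [0, 0, 0]]
    - [[0, 0, 0], [0, 0, 0]]
    - [[0, 0, 0], [0, 0, 0]]

```text
time: 28.78
tool_pos: [595.9, 12.6, 98.2]
tcp_rot: [3.141, 0.0, 1.686]
contact_force: [0.3, -0.6, 0.2]
grip_width: 0.2
finger_force: 0.0
```

```bash
python3 - <<'E'
from h import *
o=bot.get_obs(); p=np.array(o["tool_pos"])-[594,29.5,0]
print(p@[.9932,.1165,0],p@[-.1165,.9932,0],p[2],o["contact_force"])
im=bot.capture("scene")[:,:,::-1]; cv2.imwrite("pics/c5.png",cv2.resize(im[150:270,240:400],None,fx=5,fy=5,interpolation=cv2.INTER_CUBIC))
E
```

```text
-0.10665834869001767 -16.99365267648377 98.1687994632636 [ 0.34581709 -0.63227105  0.2215451 ]
```

View pics/c5.png

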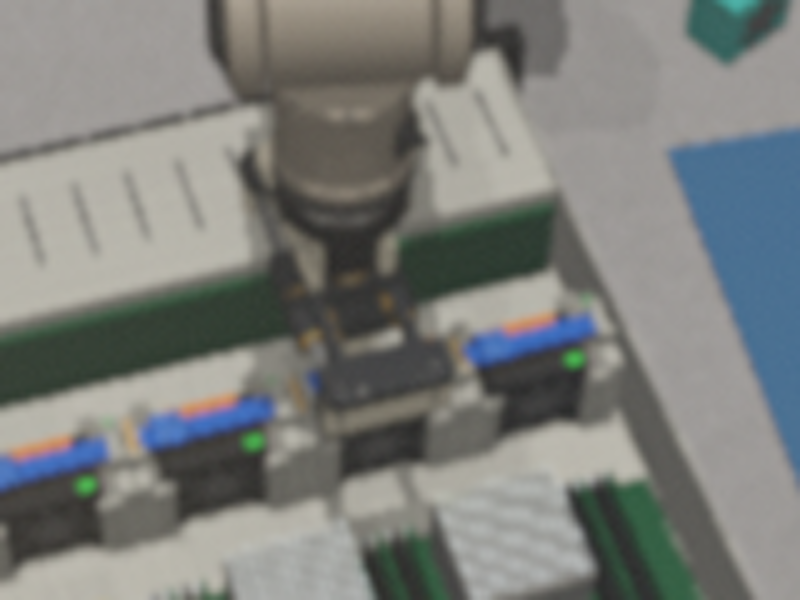

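The lever has come down under the fingers: its blue end shows at crop (312,380) and nothing stands upright any more. Now I press the pad.

Call:
servo_tool:
  deltas:
    - [[-0.002, 0, 0.004], [0, 0, 0]]
    - [[-0.002, 0, 0.004], [0, 0, 0]]
    - [[-0.001, 0, 0.003], [0, 0, 0]]
    - [[0, 0, 0.002], [0, 0, 0]]
    - [[0, 0, 0.0015], [0, 0, 0]]
    - [[0, 0, 0.001], [0, 0, 0]]
    - [[0, 0, 0], [0, 0, 0]]

```text
time: 29.7
tool_pos: [596.3, 7.4, 82.9]
tcp_rot: [3.142, 0.0, 1.686]
contact_force: [-1.5, -0.3, 3.2]
grip_width: 0.5
finger_force: 1.8
```

Call:
servo_tool:
  deltas:
    - [[0, 0, 0.001], [0, 0, 0]]
    - [[0, 0, 0.001], [0, 0, 0]]
    - [[0, 0, 0], [0, 0, 0]]
    - [[0, 0, 0], [0, 0, 0]]

```text
time: 30.2
tool_pos: [596.5, 7.4, 82.3]
tcp_rot: [3.14, 0.001, 1.686]
contact_force: [-5.0, -0.9, 13.6]
grip_width: 0.1
finger_force: 6.8
```

Call:
servo_tool:
  deltas:
    - [[0, 0, -0.005], [0, 0, 0]]
    - [[0, 0, -0.03], [0, 0, 0]]
    - [[0, 0, -0.04], [0, 0, 0]]
    - [[0, 0, -0.04], [0, 0, 0]]
    - [[0, 0, -0.03], [0, 0, 0]]
    - [[-0.05, 0, 0], [0, 0, 0]]
    - [[-0.05, 0, 0], [0, 0, 0]]
    - [[-0.05, 0, 0], [0, 0, 0]]
    - [[-0.05, 0, 0], [0, 0, 0]]
    - [[-0.05, 0, 0], [0, 0, 0]]
    - [[0, 0, 0], [0, 0, 0]]
    - [[0, 0, 0], [0, 0, 0]]

```text
time: 31.7
tool_pos: [624.9, -240.2, 225.0]
tcp_rot: [-3.141, -0.001, 1.686]
contact_force: [0.3, 0.2, 0.2]
grip_width: 0.1
finger_force: 0.0
```

```bash
python3 - <<'E'
from m import *
s=np.ascontiguousarray(bot.capture("scene")[:,:,::-1]); t=np.ascontiguousarray(bot.capture("top")[:,:,::-1])
for n,im,roi in(("top",t,(270,155,410,200)),("scene",s,(225,190,375,265))):
    for c,st,m in blobs(im,(100,120,40),(125,255,255),8,roi): print("blue",n,c.round(1),st,plane(n,c,81).round(1))
f=lambda a:cv2.resize(a,None,fx=5,fy=5,interpolation=cv2.INTER_CUBIC)
cv2.imwrite("pics/c6.png",np.vstack([f(s[195:265,230:380]),f(t[155:205,262:412])]))
E
```

```text
blue top [377. 171.] [371 168  13   7  52] [ 615.3 -155.5   81. ]
blue top [350.8 174.3] [338 170  26   9 123] [605.6 -73.8  81. ]
blue top [317.2 178.5] [305 175  26   8 115] [593.2  30.7  81. ]
blue top [284.3 182.5] [272 178  25   9 124] [581.2 132.7  81. ]
blue scene [345. 218.] [334 214  24   9 101] [583.6 129.9  81. ]
blue scene [313.3 226.1] [302 222  25   9 104] [595.7  27.7  81. ]
blue scene [280.4 234.6] [269 230  25  10 106] [608.  -75.7  81. ]
blue scene [247.3 242.9] [235 238  26  10 101] [ 619.4 -177.    81. ]
```

View pics/c6.png

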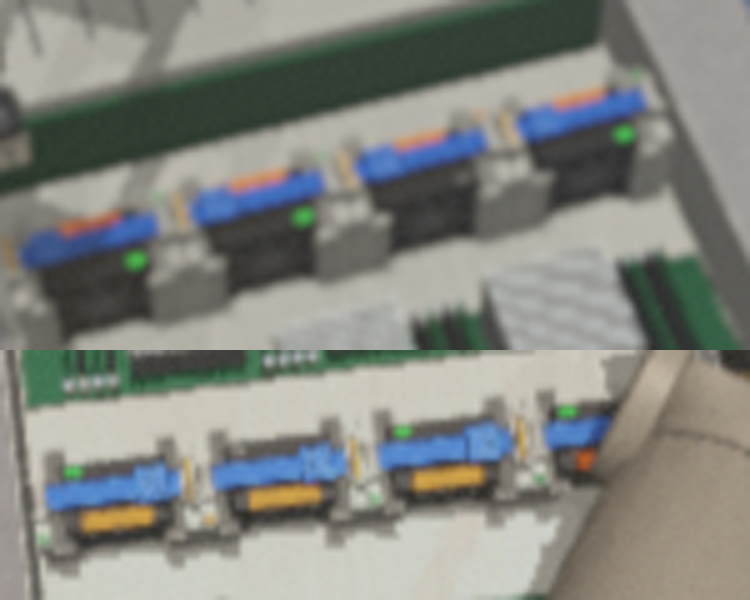

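The refitted bay's lever lies level and in line with its neighbours, at scene (313,226) and top (317,178). The tab is on the same side as the others.

```bash
python3 -c "
from plant import bot
print(bot.close_job())"
```

```text
the job is handed in; nothing more can be done
None
```

The failed fan stands upright in the returns tray, the spare is fully home in its bay with its orange tab on the same side as its neighbours', its lever is down in the catch, and the job is handed in at about 32 s of the 72 s allowed.

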